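# Set the chip cutter's pusher with a feeler blade

## Robot

A 6-joint arm with a two-finger parallel gripper is mounted at the origin on the work surface. World frame = base frame: x ahead of the robot, y to its left, z up, the work surface at z = 0. Lengths are in mm, angles in rad, forces in N, time in s.
With the tool pointing down it reaches from about 250 to 725 mm from the base axis. Payload 9.7 kg.
Tool frame: the origin (TCP) lies midway between the tips of the shut fingers; the grasp point (between the pads) lies 19 mm behind it (env.hold_point_z is the distance from the TCP to the grasp point, in mm); x points along the fingers, z is the direction in which the jaws open and shut, and the axes are right-handed (so a half turn about x gives the same grasp; the last joint's range is limited). The gripper opens to 85 mm and grips with 20 to 120 N. Pads are 22 mm wide; open, the fingers measure 114 mm over their backs; the gripper's body (76 mm by 85 mm) begins 54 mm behind the grasp point. The pads swing forward as they close: fully open they stand 13 mm farther back than shut.
Start: joints at [1.144, 0.087, 0.176, 1.66, 0, 1.571], TCP at [227.675, 500.661, 231.284] pointing down, gripper open.
Joint ranges: [-3.13, 3.13], [-0.85, 1.81], [-1.15, 1.24], [-2.2, 2.28], [-1.44, 1.52], [-3.14, 3.14]. Speed limits (rad/s): [2.22, 2.22, 2.57, 3.14, 3.14, 3.14].

## Interface

Orientations are given as [roll, pitch, yaw] about the fixed x, y, z axes, in that order (R = Rz(yaw) Ry(pitch) Rx(roll)).
In Python, from cell import env, viewer gives the robot as it stands. The module is installed in compiled form; this text tells all that it offers.
- The arm moves only by the tool move_arm, never from a script. Its argument "moves" is text: rows parted by semicolons, each of 6 numbers parted by spaces: the shift along the tool's x, y, z normalised to -1 to 1, where 1 is 0.2 m, then the turn, a rotation vector about the tool's x, y, z normalised to -1 to 1, where 1 is pi/2 rad. A call has 1 to 20 rows; each row shifts and turns the commanded pose from where the row before left it, along the tool's axes as they then stand; what a row does not reach is not made up. A row lasts 1/8 s, in which the tool goes at most 62.5 mm and 10.7 degrees, less where a joint would pass 70% of its speed; a pose out of reach is approached as far as the arm can. A call with a number of a shift or a turn outside -1 to 1 is refused whole. A call with a gripper value outside its range is refused whole. "hand" is the opening, from 0 (shut) to 1 (fully open), set as the call begins (left out, the last holds). The fingers move at their own pace and stop on an object; "grip_force" is the grip in N (left out, the last holds). Time passes only in rows, so rows that do not move let the fingers close. It gives the time, the measured TCP pose, the force and the opening at its end, in the units of the state.
- env.sense(): the state, without advancing time (a new reading comes with each control period).
- viewer.grab_frame(name): name is "scene" or "top"; returns a dict with "frame" (400x640x3 uint8, red, green, blue), "mtx" (3x3 intrinsics, pixels), "eye" and "rotation" of the camera in the world. Camera axes: x right, y down, z forward; pixel columns grow to the right and rows downward; lengths in mm; the calibration is good to about 2 mm. A picture is of the moment at which its call begins. There is no depth.
- env.job_done(): hands the job in, once; it reports no verdict.
The state is a dict: "time_s": time; "joints": joint angles; "joint_velocities": joint speeds; "effort": joint torques, N m; "tcp_pos": TCP position; "orientation": TCP orientation; "contact_force": force on the tool from outside, world axes, zero at the start; "wrist_torque": the same for the moment, N m; "finger_gap": opening from 0.0 (shut) to 1.0 (fully open).
Only numpy, scipy, OpenCV 4.12 (cv2) and the standard library are available. Lean on these libraries where they do the work, as an engineer would, in place of code of your own. Each camera call takes 0.05 s, during which the arm holds its last target. There are 200 camera calls.

## Task

Take the feeler blade out of its stand, slide it upright into the gap between the chip cutter's blade frame and its pusher until it stands on the bed, and let go of it; then push the pusher by its post until its sprung face nips the feeler with about 5 N. Let go of the pusher, draw the feeler straight up out of the gap, slowly, feeling it drag with that nip still on it, and put it back upright, fully down in its stand. Never nip the feeler harder than 13 N, leave the pusher alone except to close it on the feeler, and do not disturb the other things on the table.

Things in the scene. Friction and masses are not known exactly. Their poses are not given: they have to be found in the camera images.
- feeler_grip (a point): Centre of the loose feeler's upright black round handle (diameter 22, height 45 mm), which stands on a flat steel blade 8 mm thick (its x), 46 wide (y), 80 tall. This point is 102.5 mm above the blade's lower edge, 22.5 below the handle's top; z up. A half turn about z makes no difference. It starts upright in the stand.
- feeler: The same feeler, about 180 g; origin at the centre of the blade's lower edge, axes as feeler_grip. Nipped and pulled straight up, it drags with about 1.2 times the nip (0.9 to 1.5), on top of its weight of 1.8 N.
- stand_hole0 (a point): Centre of the slot's mouth in the top of the feeler's stand, a fixed white plastic block 80 (x) x 100 (y) x 60 mm tall. The slot is 14 (x) x 54 (y) mm, 50 mm deep: the feeler, fully down, has its feeler_grip 52.5 mm above this point. z up.
- frame_foot (a point): Fixed chip cutter (aluminium bed 330 x 130 mm, top 30 mm above the table): foot of the blade frame's flat front face, mid-width, at bed height. x points into the frame, along the rails, the way the pusher closes; z up. Face 100 wide, 75 mm tall. The gap on its -x side is 15 to 28 mm at the start. A feeler standing flat against the frame has feeler_grip at (-4, 0, 102.5) mm here.
- pusher_post (a point): Point on the axis of the pusher's upright black round post (diameter 20 mm), at the height to grip it: the post's top is 20 mm above, the solid carriage 38 mm below. Axes as frame_foot. It moves only along x, stays where left and needs about 12 N to slide. The post is 93 to 103 mm behind the pusher's white face: set differently each time, not known.
- pusher: The pusher: carriage, post, and in front a sprung white face 80 mm wide, top 92 mm above the table. The face gives 1 mm per 4 N, at most 5 mm. The push on the post along x is 10 to 12.5 N while sliding freely and grows by the nip once the feeler is held against the frame (5 N nip: 16 to 17 N push). The nip stays when let go. Origin 12 mm ahead of pusher_post, 115 mm below.
- tub: Bystander: closed yellow plastic tub, 84 mm in diameter, 90 mm tall, loose; origin at its underside.
- bowl: Bystander: steel bowl, 110 mm across, 50 mm tall, loose; origin at its underside.
- beaker: Bystander: white plastic beaker, 72 mm across, 90 mm tall, loose; origin at its underside.
- brush: Bystander: washing-up brush lying on the table, loose; origin at its underside.

How it is judged:
By the outcome, as a careful person would: the job done as asked, in the order asked, and still so for the second after the job is handed in, with the robot touching nothing.
It also fails if it takes over 72 s, if anything falls off the work surface, if the arm or the gripper's body presses on something with over 40 N, if the wrist force passes 120 N, or if a joint passes its speed limit or range.

## Working session

There is one attempt and no reset: what is moved stays moved. The work goes in short steps, Python scripts to look and compute and a tool call to move; the robot and the scene stay as the last step left them, time stands still between calls to the robot, and variables do not carry over. Pictures are saved under pics/ and viewed, about 8 in all and at most 12, crops included, and the job is handed in when it is done.

Besides the shell and the picture viewer there is one more tool, called after "Request:" by a JSON object that holds its "name" and its "arguments", one argument or row to a line. move_arm: Moves the arm, as the interface text tells. Scaled input: -1 to 1 covers 0.2 m each way for a shift and pi/2 rad each way for a turn. Its arguments: {"type":"object","properties":{"moves":{"type":"string"},"hand":{"type":"number"},"grip_force":{"type":"number"}},"required":["moves"]}

```bash
mkdir -p pics
python3 - <<'E'
from cell import env, viewer
import cv2,json,numpy as np
for n in("scene","top"):
    f=viewer.grab_frame(n); cv2.imwrite(f"pics/{n}0.png",f["frame"][:,:,::-1])
    np.savez(f"{n}0.npz",**f); print(n,f["mtx"].tolist(),f["eye"],np.round(f["rotation"],4).tolist())
print(env.sense(),env.hold_point_z)
E
```

```text
scene [[465.0875988363041, 0.0, 320.1063442680842], [0.0, 465.0875988363041, 203.4834817854349], [0.0, 0.0, 1.0]] [1085.46301947 -658.57147902 1137.46328383] [-2.4676, -0.0163, 0.6239]
top [[460.7244985531294, 0.0, 318.9889318864712], [0.0, 460.7244985531294, 192.80819614464062], [0.0, 0.0, 1.0]] [ 474.90852708   12.08252505 1579.21931278] [-3.035, -0.0192, -1.576]
{'time_s': 0.1, 'joints': array([ 1.14401285e+00,  8.74004589e-02,  1.75192597e-01,  1.65976555e+00,
       -4.89376607e-06,  1.57078318e+00]), 'joint_velocities': array([ 0.00112897, -0.00194323,  0.00116533, -0.00147665,  0.00021345,
        0.00024864]), 'effort': array([-8.25994048e-04, -5.21564519e+01,  4.65652406e+01,  1.60864333e-02,
       -4.71219676e-05, -5.22382265e-06]), 'tcp_pos': array([227.58887251, 500.48489829, 230.64582577]), 'orientation': array([-3.13744828,  1.56961924, -1.99342228]), 'contact_force': array([ 0.27297039,  0.40837908, -0.3024109 ]), 'wrist_torque': array([ 0.02156175, -0.00307795, -0.02318043]), 'finger_gap': 1.0060779516991998} 18.700000000000003
```

View pics/scene0.png

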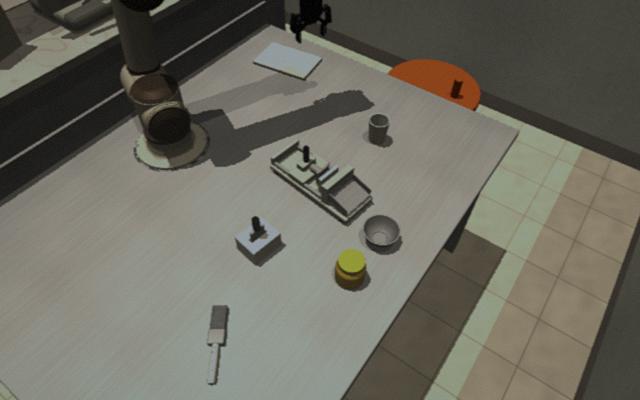

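View pics/top0.png

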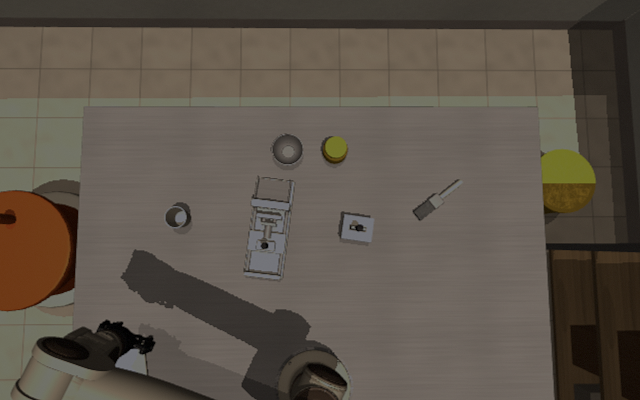

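The scene view shows the cutter at about (320,180), stand (258,238) with the feeler in it, tub (351,268), bowl (381,233), beaker (378,128) and brush (217,340). In the top view the cutter is at (268,230), post (265,245), and stand (357,228). Next I'll enlarge both.

```bash
cat > h.py <<'E'
import numpy as np,cv2
from scipy.spatial.transform import Rotation as Ro
def cam(f):
    return f["mtx"],np.array(f["eye"]),Ro.from_euler('xyz',f["rotation"]).as_matrix()
def ray(f,uv):
    K,e,R=cam(f); d=R@np.linalg.inv(K)@np.array([uv[0],uv[1],1.]); return e,d/np.linalg.norm(d)
def onz(f,uv,z):
    e,d=ray(f,uv); return e+d*(z-e[2])/d[2]
def proj(f,p):
    K,e,R=cam(f); q=K@(R.T@(np.array(p)-e)); return q[:2]/q[2]
def tri(f1,u1,f2,u2):
    e1,d1=ray(f1,u1);e2,d2=ray(f2,u2)
    s=np.linalg.lstsq(np.c_[d1,-d2],e2-e1,rcond=None)[0]
    a=e1+d1*s[0];b=e2+d2*s[1]; return (a+b)/2,np.linalg.norm(a-b)
def crop(f,x0,y0,w,h,s,name,g=1.5):
    im=f["frame"][y0:y0+h,x0:x0+w,::-1]
    im=cv2.resize(im,None,fx=s,fy=s,interpolation=cv2.INTER_CUBIC)
    im=np.clip(im.astype(float)*g,0,255).astype(np.uint8)
    for x in range(0,w,10):
        cv2.line(im,(x*s,0),(x*s,8 if x%50 else 20),(0,0,255),1); 
        if (x+x0)%20==0: cv2.putText(im,str(x+x0),(x*s,30),0,.4,(0,0,255),1)
    for y in range(0,h,10):
        cv2.line(im,(0,y*s),(8,y*s),(0,0,255),1)
        if (y+y0)%20==0: cv2.putText(im,str(y+y0),(10,y*s+4),0,.4,(0,0,255),1)
    cv2.imwrite(name,im)
E
python3 - <<'E'
from h import *
t=np.load("top0.npz");s=np.load("scene0.npz")
print(onz(t,(320,200),0),onz(s,(320,200),0))
crop(t,235,170,150,115,5,"pics/tc.png",2);crop(s,230,135,150,130,5-1+0,"pics/sc_.png",2)
crop(s,230,140,150,120,5,"pics/sc.png",2)
E
```

```text
[618.85824829 -22.5420627    0.        ] [561.16024186 100.889449     0.        ]
```

View pics/tc.png

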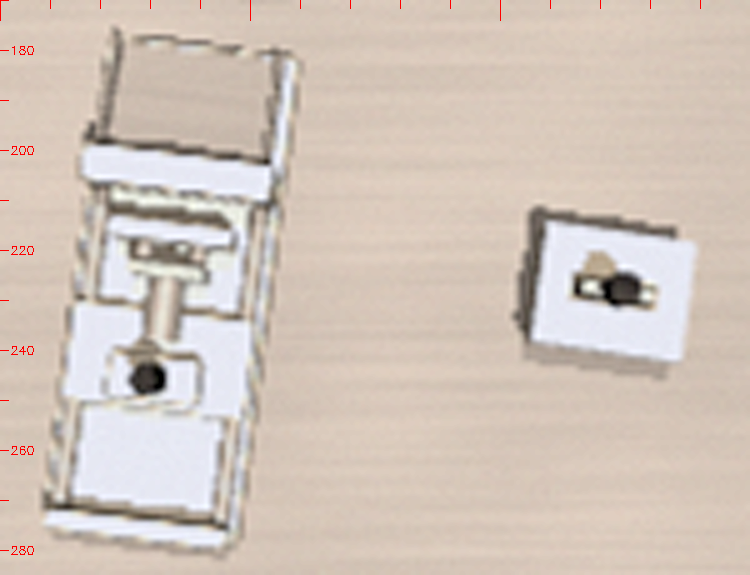

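View pics/sc.png

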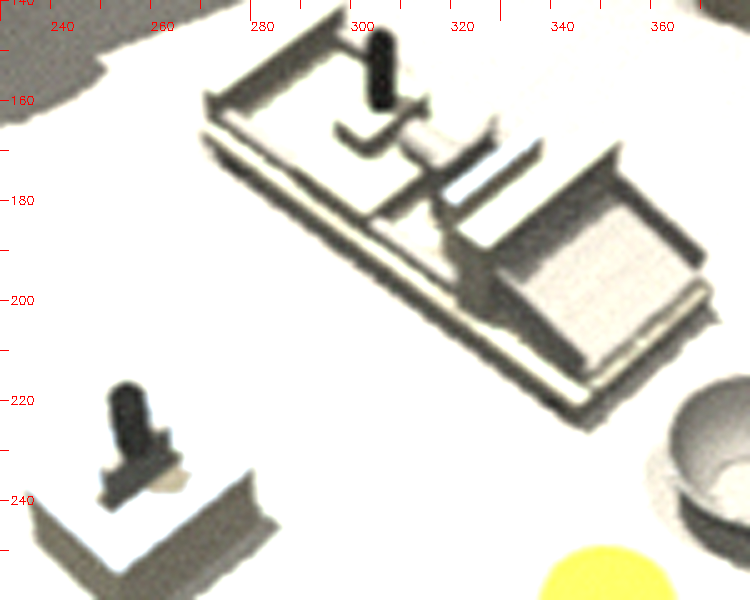

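The crops show the stand top with its slot around (346–366, 226–230) and the handle at (359.5,228) in the top view; post at (264.5,245.5), frame front edge about (251,205.5)–(289,210.5), pusher face top at about y 214–219. Now numbers.

Run:
```python
from h import *
t=np.load("top0.npz");s=np.load("scene0.npz")
g=t["frame"].max(2).astype(int); sat=t["frame"].astype(int); b=sat[:,:,2]-sat[:,:,0]
# stand top: bluish white
m=((b>-5)&(g>95)).astype(np.uint8); sub=np.zeros_like(m); sub[205:250,335:380]=m[205:250,335:380]
sub=cv2.morphologyEx(sub,cv2.MORPH_OPEN,np.ones((3,3)))
c=max(cv2.findContours(sub,0,1)[0],key=cv2.contourArea)
bx=cv2.boxPoints(cv2.minAreaRect(c)); P=np.array([onz(t,p,60)[:2] for p in bx]); print("stand px",bx.round(1).tolist(),"\n",P.round(1).tolist(),P.mean(0),[np.linalg.norm(P[i]-P[i-1]).round(1) for i in range(4)],[np.degrees(np.arctan2(*(P[i]-P[i-1])[::-1])).round(1) for i in range(4)])
# dark blobs
def dark(f,x0,y0,x1,y1,th):
    q=f["frame"].max(2)[y0:y1,x0:x1].astype(float); w=np.clip(th-q,0,None)
    n,l,st,ce=cv2.connectedComponentsWithStats((q<th).astype(np.uint8))
    print([ (ce[i]+[x0,y0]).round(1).tolist()+st[i].tolist() for i in range(1,n) if st[i][4]>5])
dark(t,254,238,275,252,60);dark(t,345,220,370,236,60);dark(s,298,140,312,165,55);dark(s,245,210,268,244,50)
np.set_printoptions(linewidth=200)
print(t["frame"].max(2)[240:251,258:272]);print(t["frame"].max(2)[222:234,348:370])
print(s["frame"].max(2)[142:164,299:313])
```

```text
stand px [[340.79998779296875, 237.6999969482422], [344.1000061035156, 213.89999389648438], [374.1000061035156, 218.0], [370.8999938964844, 241.8000030517578]] 
 [[488.8, -88.9], [566.9, -100.5], [553.0, -199.9], [474.9, -187.8]] [ 520.89041095 -144.26547449] [np.float64(99.8), np.float64(79.0), np.float64(100.4), np.float64(79.0)] [np.float64(82.0), np.float64(-8.4), np.float64(-98.0), np.float64(171.2)]
[[264.1, 245.2, 7, 4, 7, 7, 38]]
[[357.4, 227.5, 5, 5, 14, 6, 54]]
[[305.5, 153.4, 0, 6, 11, 16, 84]]
[[256.5, 228.8, 6, 7, 14, 24, 167]]
[[105  92  72  62  63  63  66  70  71  84  93  92  93  93]
 [118 113  94  78  79  79  77  76  98 106  93  78  66  64]
 [125 126 102  85  74  58  58  54  72 104 116 111 108 109]
 [124 123 120  90  44  26  31  22  21  64 110 126 124 125]
 [123 124 117  77  26  30  32  21   0  15  94 127 123 122]
 [123 125  97  40  28  31  34  27  12   0  91 125 121 121]
 [122 124  94  37  30  32  34  31  11   3  94 126 122 121]
 [122 124 120  79  22  31  27  19   0  29  97 125 122 122]
 [123 124 128 106  55  25  40  47  62  93 117 124 122 122]
 [102 102  91  96  98 
[... 1788 characters left out ...]
3 119  74  37  23  19  18  16  37  89 130 137 141]
 [156 155 148 115  61  26  19  17  17  39  91 127 128 133]
 [150 153 153 125  69  27  20  18  20  43 100 135 125 132]
 [154 157 151 124  69  25  20  10  20  45 107 144 143 139]
 [151 153 154 127  70  24  14  24  14  45 106 151 153 149]
 [152 155 154 126  66  22  16  17  17  42 108 154 163 163]
 [153 155 151 126  71  20  17  13  16  44  98 148 151 152]
 [155 152 148 126  78  29  21  17  20  27  65  94 101 117]
 [150 146 146 129  86  35  13  15  17  27  56  76  82  76]
 [149 151 155 149 117  56  19  19  22  40  63  73  64  54]
 [156 157 156 155 142 104  76  74  78  77  72  61  48  44]
 [156 157 156 161 155 152 152 149 143 114  76  49  50  64]]
```

Run:
```python
from h import *
t=np.load("top0.npz");s=np.load("scene0.npz")
print("post",tri(t,(263.8,245.5),s,(305.8,148.2))); print("handle",tri(t,(359.4,227.6),s,(255.2,218.8)))
print("post top135",onz(t,(263.8,245.5),135),onz(s,(305.8,148.2),135));print("h135",onz(t,(359.4,227.6),135),onz(s,(255.2,218.8),135))
# profile along cutter axis on given plane height, several lateral lines
yaw=np.radians(-8.2)
for cam_,n in((t,"top"),(s,"scene")):
  g=cam_["frame"].mean(2).astype(np.float32)
  ax=np.array([np.cos(yaw),np.sin(yaw)]);la=np.array([-ax[1],ax[0]]); o=onz(t,(263.8,245.5),135)[:2]
  for z in (105,92):
    print(n,z)
    xs=np.arange(60,160,3)
    print("      "," ".join("%4d"%x for x in xs))
    for v in (-30,-20,0,20,30):
      uv=np.array([proj(cam_,[*(o+ax*x+la*v),z]) for x in xs],np.float32)
      p=cv2.remap(g,uv[:,0].copy(),uv[:,1].copy(),cv2.INTER_LINEAR).ravel()
      print("%5d "%v," ".join("%4d"%k for k in p))
# bed outer edge lines
def line(pts,z):
    P=np.array([onz(t,p,z)[:2] for p in pts]); d=P[-1]-P[0]; return P.round(1).tolist(),np.degrees(np.arctan2(d[1],d[0]))
print(line([(235+45/5,170+492/5),(235+120/5,170+30/5)],30),line([(235+237/5,170+545/5),(235+298/5,170+60/5)],30))
print(line([(235+45/5,170+510/5),(235+237/5,170+545/5)],30),line([(251,205.6),(289,210.6)],105))
```

```text
post (array([464.99423421, 156.59642698, 126.82333504]), np.float64(0.34841586657116447))
handle (array([ 519.37238717, -143.08239851,  130.84147779]), np.float64(0.15885090758630252))
post top135 [465.18113878 155.89656135 135.        ] [469.88968549 149.88052106 135.        ]
h135 [ 519.3017091  -142.58174089  135.        ] [ 521.65165779 -145.2645168   135.        ]
top 105
         60   63   66   69   72   75   78   81   84   87   90   93   96   99  102  105  108  111  114  117  120  123  126  129  132  135  138  141  144  147  150  153  156  159
  -30   118  116  109  110  111  115  115  116  109   88   90  120  118  102   62   48   66  100  111   96   88  106  119  118  117  117  118  118  101   36   62   91   92   91
  -20   113  103   99  105   96   72   69   94   85   90  109  117  118  106   75   50   60   89  112   98   92  108  118  118  117  117  118  113   83   57   75   94   92   91
    0   108  105  106  114  101   62   53   52   47   65  104  120  116   99   69   50   56   82  113   93   85  115  118  118  117  117  118  113   82   44   71   96   92   91
   20   115 
[... 3119 characters left out ...]
   86  127  143  148  147  145  149  142  109   62   41   38   42   46   42   42
   20   145  145  136  123  103   85   84  102  119  125  139  151  155  136   96   62   44   59   92  130  147  147  145  146  146  136  102   58   35   39   41   44   44   44
   30   141  140  126  112  112  127  134  135  135  138  146  153  155  136   97   64   87  114  133  142  146  147  145  145  144  135   98   53   36   36   41   48   44   41
([[389.4, 231.3], [698.5, 184.3]], np.float64(-8.635643977447723)) ([[353.9, 104.1], [677.6, 63.8]], np.float64(-7.084466605105458))
([[377.6, 231.1], [353.9, 104.1]], np.float64(-100.5705482764765)) ([[592.1, 200.7], [575.6, 79.2]], np.float64(-97.73431666342287))
```

```bash
cat >> h.py <<'E'
def plan(target,jawdeg):
    from cell import env
    s=env.sense(); R=Ro.from_euler('xyz',s["orientation"]).as_matrix(); p=s["tcp_pos"]
    x=np.array([0,0,-1.]); best=None
    for k in (0,180):
        a=np.radians(jawdeg+k); z=np.array([np.cos(a),np.sin(a),0]); T=np.c_[x,np.cross(z,x),z]
        rv=Ro.from_matrix(R.T@T).as_rotvec()
        print("tool turn deg",np.degrees(rv).round(2),"norm",(rv/(np.pi/2)).round(4))
    d=np.array(target)-p
    print("p",p.round(1),"shift now-axes",(R.T@d).round(1),"norm",(R.T@d/200).round(4),"axes z",R[:,2].round(3),"y",R[:,1].round(3),"F",s["contact_force"].round(2),"gap",round(s["finger_gap"],3),"t",s["time_s"],"j",s["joints"].round(2))
E
python3 -c "
from h import *
plan([520,-143.8,231],82)"
```

```text
tool turn deg [-1.645e+01 -7.000e-02 -1.000e-02] norm [-1.828e-01 -7.000e-04 -1.000e-04]
tool turn deg [ 1.6355e+02 -1.0000e-02  1.0000e-01] norm [ 1.8172e+00 -2.0000e-04  1.1000e-03]
p [227.6 500.5 230.6] shift now-axes [ 2.000e-01 -5.329e+02 -4.655e+02] norm [ 1.0000e-03 -2.6644e+00 -2.3273e+00] axes z [ 0.414  0.91  -0.001] y [-0.91   0.414 -0.   ] F [ 0.27  0.41 -0.3 ] gap 1.006 t 0.1 j [ 1.14  0.09  0.18  1.66 -0.    1.57]
```

Request:
{"name": "move_arm", "arguments": {
  "moves": "0 0 0 -0.0914 0 0; 0 0 0 -0.0914 0 0; 0 -0.1355 -0.2134 0 0 0; 0 -0.1355 -0.2134 0 0 0; 0 -0.1355 -0.2134 0 0 0; 0 -0.1355 -0.2134 0 0 0; 0 -0.1355 -0.2134 0 0 0; 0 -0.1355 -0.2134 0 0 0; 0 -0.1355 -0.2134 0 0 0; 0 -0.1355 -0.2134 0 0 0; 0 -0.1355 -0.2134 0 0 0; 0 -0.1355 -0.2134 0 0 0; 0 -0.1355 -0.2134 0 0 0; 0 -0.1355 -0.2134 0 0 0; 0 -0.1355 -0.2134 0 0 0; 0 -0.1355 -0.2134 0 0 0; 0 0 0 0 0 0",
  "hand": 1
}}

```text
time_s: 2.22
tcp_pos: [520.7, -146.4, 229.7]
orientation: [1.593, 1.569, 3.021]
contact_force: [-0.5, 0.5, -0.6]
finger_gap: 0.997
```

```bash
python3 -c "
from h import *
plan([520.4,-143.9,97],82)"
```

```text
tool turn deg [-0.2  -0.   -0.12] norm [-0.0022 -0.     -0.0014]
tool turn deg [179.8   -0.19   0.  ] norm [ 1.9978 -0.0022  0.    ]
p [ 520.7 -146.4  229.7] shift now-axes [132.7   0.3   2.5] norm [0.6637 0.0017 0.0124] axes z [ 0.143  0.99  -0.   ] y [-0.99   0.143  0.002] F [-0.47  0.51 -0.64] gap 0.997 t 2.225 j [-0.27  0.07  0.15  1.66 -0.   -0.13]
```

Request:
{"name": "move_arm", "arguments": {
  "moves": "0.12 0 0.006 0 0 0; 0.12 0 0.006 0 0 0; 0.12 0 0 0 0 0; 0.12 0 0 0 0 0; 0.1 0 0 0 0 0; 0.08 0 0 0 0 0; 0 0 0 0 0 0; 0 0 0 0 0 0"
}}

```text
time_s: 3.22
tcp_pos: [520.8, -141.4, 100.1]
orientation: [-1.676, 1.57, -0.244]
contact_force: [-0.4, -1.1, 0.0]
finger_gap: 1.001
```

Run:
```python
from h import *
from cell import viewer
plan([520.4,-143.9,97],82)
f=viewer.grab_frame("scene"); crop(f,190,160,150,120,5,"pics/g1.png",2)
```

```text
tool turn deg [ 0.01 -0.01  0.05] norm [ 0.0001 -0.0001  0.0006]
tool turn deg [-1.7999e+02 -8.0000e-02 -1.0000e-02] norm [-1.9999e+00 -9.0000e-04 -1.0000e-04]
p [ 520.8 -141.4  100.1] shift now-axes [ 3.1  0.1 -2.6] norm [ 0.0156  0.0004 -0.0128] axes z [ 0.139  0.99  -0.   ] y [-0.99   0.139 -0.001] F [-0.38 -1.09  0.  ] gap 1.001 t 3.225 j [-0.27  0.05 -0.11  1.4   0.   -0.13]
```

View pics/g1.png

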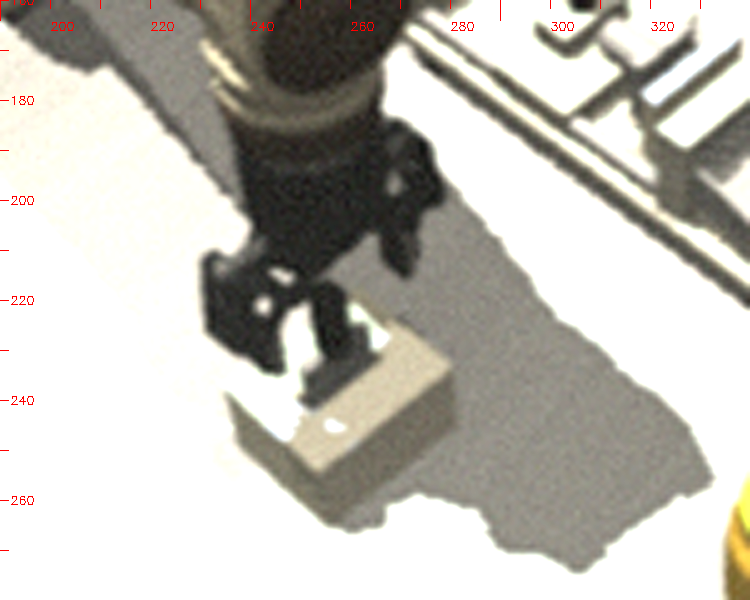

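The open fingers straddle the handle (about (255,225)) centrally, with no contact. Lower 3 mm and grip.

Request:
{"name": "move_arm", "arguments": {
  "moves": "0.015 0 -0.012 0 0 0; 0 0 0 0 0 0; 0 0 0 0 0 0; 0 0 0 0 0 0; 0 0 0 0 0 0; 0 0 0 0 0 0; 0 0 0 0 0 0",
  "hand": 0,
  "grip_force": 45
}}

```text
time_s: 4.15
tcp_pos: [520.3, -143.9, 96.4]
orientation: [-2.126, 1.57, -0.695]
contact_force: [-0.4, -1.0, 1.8]
finger_gap: 0.246
```

Request:
{"name": "move_arm", "arguments": {
  "moves": "-0.03 0 0 0 0 0; -0.05 0 0 0 0 0; -0.06 0 0 0 0 0; -0.06 0 0 0 0 0; -0.08 0 0 0 0 0; -0.1 0 0 0 0 0; -0.12 0 0 0 0 0; -0.12 0 0 0 0 0; 0 0 0 0 0 0; 0 0 0 0 0 0"
}}

```text
time_s: 5.4
tcp_pos: [520.1, -143.8, 219.6]
orientation: [1.43, 1.57, 2.861]
contact_force: [-0.6, -0.2, -3.0]
finger_gap: 0.241
```

Run:
```python
from h import *
from cell import viewer
plan([577.6,140,221],82)
f=viewer.grab_frame("scene"); np.savez("s1.npz",**f); crop(f,190,130,150,120,5,"pics/g2.png",2)
```

```text
tool turn deg [ 0.    0.01 -0.04] norm [ 0.      0.0001 -0.0004]
tool turn deg [-1.8e+02  6.0e-02  1.0e-02] norm [-2.e+00  6.e-04  1.e-04]
p [ 520.1 -143.8  219.6] shift now-axes [ -1.4 -17.4 289. ] norm [-0.0068 -0.0872  1.4452] axes z [0.139 0.99  0.   ] y [-0.99   0.139  0.001] F [-0.63 -0.2  -3.02] gap 0.241 t 5.4 j [-0.27  0.06  0.12  1.64  0.   -0.13]
```

View pics/g2.png

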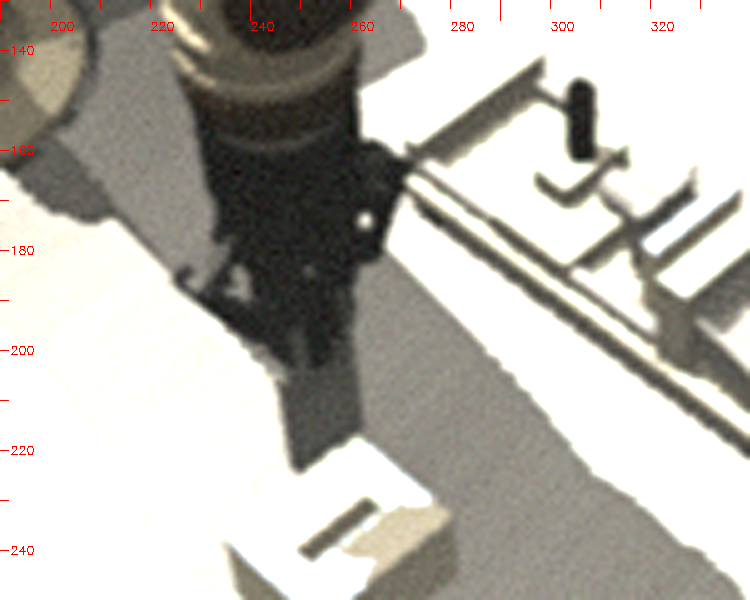

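The blade hangs straight with its lower edge from (248,224) to (260,217); the slot is empty at (249,241)–(263,231).

Run:
```python
from h import *
s=np.load("s1.npz");la=np.array([.139,.99,0])
c=np.array([520.1,-143.8,133])
for k in(-23,23): print(proj(s,c+la*k),proj(s,c+la*k+[4,0,0]))
print("slot",[proj(s,np.array([520.9,-144.3,60])+la*k).round(1) for k in(-27,27)],onz(s,(256.3,236.2),60))
print(onz(s,(248,224),133),onz(s,(260.2,217),133))
for x in (584,586,588):
  print(x,[proj(s,np.array([x,139,105])+la*k).round(1) for k in(-50,50)])
```

```text
[248.6659597  223.55913273] [249.80394095 224.28072537]
[261.59758805 213.76088707] [262.73101728 214.45933007]
slot [array([250.4, 240.1]), array([264.9, 228.8])] [ 521.68263458 -151.20906211   60.        ]
[ 516.44072299 -168.71573094  133.        ] [ 527.38006709 -131.66060009  133.        ]
584 [array([322.7, 182.5]), array([345.3, 164.9])]
586 [array([323.2, 182.8]), array([345.8, 165.1])]
588 [array([323.8, 183.1]), array([346.4, 165.4])]
```

Run:
```python
from h import *
s=np.load("s1.npz");g=s["frame"].mean(2)
np.set_printoptions(linewidth=220)
print("cols",np.arange(244,268));
for r in range(203,245): print(r,g[r,244:268].astype(int))
```

```text
cols [244 245 246 247 248 249 250 251 252 253 254 255 256 257 258 259 260 261 262 263 264 265 266 267]
203 [70 69 57 37 32 33 39 31 24 22 31 31 32 37 35 39 45 54 71 72 73 69 71 74]
204 [83 77 65 49 43 38 39 38 37 31 37 36 35 37 38 36 39 54 70 73 72 72 75 70]
205 [105  87  75  52  38  33  38  31  34  33  35  35  33  36  34  37  40  49  66  71  72  76  74  73]
206 [112  69  62  52  39  36  37  36  34  34  34  40  38  37  37  39  39  50  67  71  70  74  70  74]
207 [118  79  46  41  37  39  33  35  37  35  37  35  37  39  35  37  38  47  65  68  72  68  70  70]
208 [127  91  48  36  35  38  33  37  35  37  38  40  42  37  38  38  38  45  63  72  76  71  73  69]
209 [134 105  56  36  38  36  36  33  40  36  39  38  38  39  39  41  40  46  62  73  72  71  66  69]
210 [135 106  60  40  37  36  36  42  39  37  42  40  38  41  39  35  39  45  59  71  67  70  72  72]
211 [131 113  66  44  38  40  38  39  37  36  43  37  38  43  37  37  40  39  57  74  71  73  72  69]
212 [137 115  78  42  36  37  39  37  41  33  39  38  41  40  41  40  39  39  56  69  70  73  68  69]
213 [135 116  82  44  35 
[... 2538 characters left out ...]
169 166 164 151 126  96  62  51  50  53  62  88 121 133 113 103 101 104 101 103 101 104]
239 [170 169 170 167 151 115  75  60  52  50  54  77 105 118 115 112 101  95 103 102 101  99 103 100]
240 [172 167 170 168 152 114  72  49  48  60  92 134 157 149 123 106  99  98  98  99 103 102 101 105]
241 [171 168 170 171 167 153 118  83  67  94 134 164 174 170 161 145 124 117 119 119 113 103 104 103]
242 [170 170 169 170 170 169 156 133 115 139 165 173 173 172 171 168 165 163 165 159 137 112 103  99]
243 [174 170 171 169 168 173 175 164 163 165 170 172 170 168 172 173 172 173 172 154 120 104 100  86]
244 [173 175 171 168 170 171 170 169 172 168 171 171 169 170 168 171 169 172 166 140 108  92  80  61]
```

Run:
```python
from h import *
s=np.load("s1.npz")
a,b=onz(s,(249.8,224.3),133),onz(s,(261.7,216.6),133); d=b-a
print(a,b,np.linalg.norm(d),np.degrees(np.arctan2(d[1],d[0])))
x=np.array([251,252,253,254,255,256,257,258,259,260,261.]);y=[]
g=s["frame"].mean(2)
for c in x.astype(int):
    col=g[212:228,c]; i=np.argmax(col>95); y.append(212+i-1+(95-col[i-1])/(col[i]-col[i-1]))
m=np.polyfit(x,y,1);print(m,np.round(y,1))
a,b=onz(s,(251,np.polyval(m,251)),133),onz(s,(260,np.polyval(m,260)),133);d=b-a;print(np.degrees(np.arctan2(d[1],d[0])))
```

```text
[ 520.93641105 -166.62410489  133.        ] [ 529.75055548 -128.23241067  133.        ] 39.39049792911521 77.0698386151952
[ -0.65779684 388.33913083] [223.4 222.6 222.  221.3 220.3 219.5 219.2 218.9 218.1 217.2 216.9]
77.58430018757501
```

Run:
```python
from h import *
s=np.load("s1.npz")
for dz,yaw,roll,dx,dy in ((0,82,0,0,0),(0,77.5,0,0,0),(0,82,5,0,0),(0,77.5,5,0,0),(0,82,-5,0,0),(0,77.5,3,0,0)):
    a=np.radians(yaw-90);R=Ro.from_euler('zx',[a,np.radians(-roll)]).as_matrix() if 0 else (Ro.from_euler('z',a)*Ro.from_euler('x',np.radians(-roll))).as_matrix()
    g=np.array([520.1+dx,-143.8+dy,235.5])
    P=lambda x,y,z: proj(s,g+R@np.array([x,y,z-102.5]))
    L=[P(-4,-23,z) for z in(0,40)];Rr=[P(4,23,z) for z in(0,40)];B=[P(4,-23,0),P(4,23,0)]
    sl=lambda q:(q[1][0]-q[0][0])/(q[1][1]-q[0][1])
    print(yaw,roll,"L",L[0].round(1),round(sl(L),3),"R",Rr[0].round(1),round(sl(Rr),3),"bottom",B[0].round(1),B[1].round(1),"slope",((B[1]-B[0])[1]/(B[1]-B[0])[0]).round(3))
```

```text
82 0 L [247.7 222.7] 0.178 R [262.6 214.6] 0.133 bottom [249.7 224.4] [262.6 214.6] slope -0.76
77.5 0 L [247.3 222.2] 0.179 R [262.9 215. ] 0.132 bottom [249.1 224.1] [262.9 215. ] slope -0.656
82 5 L [245.  224.1] 0.067 R [260.1 216.8] 0.029 bottom [247.  225.8] [260.1 216.8] slope -0.683
77.5 5 L [244.5 223.5] 0.062 R [260.3 217.1] 0.022 bottom [246.3 225.3] [260.3 217.1] slope -0.585
82 -5 L [250.3 221.1] 0.308 R [265.  212.2] 0.253 bottom [252.3 222.8] [265.  212.2] slope -0.838
77.5 3 L [245.7 223. ] 0.107 R [261.4 216.3] 0.064 bottom [247.5 224.8] [261.4 216.3] slope -0.613
```

Vertical edges are plumb, but the blade sits about 4.5° yawed in the grip (−12.5° vs cutter −8°), so I turn it by 4.5° during the transfer.

Request:
{"name": "move_arm", "arguments": {
  "moves": "0 0 0 -0.05 0 0; 0 -0.0256 0.1786 0 0 0; 0 -0.0256 0.1786 0 0 0; 0 -0.0256 0.1786 0 0 0; 0 -0.0256 0.1786 0 0 0; 0 -0.0256 0.1786 0 0 0; 0 -0.0256 0.1786 0 0 0; 0 -0.0256 0.1786 0 0 0; 0 -0.0256 0.1786 0 0 0; 0 0 0 0 0 0; 0 0 0 0 0 0"
}}

```text
time_s: 6.82
tcp_pos: [578.1, 138.6, 219.4]
orientation: [2.028, 1.569, -2.745]
contact_force: [0.2, 0.0, -1.9]
finger_gap: 0.244
```

Run:
```python
from h import *
from cell import viewer
plan([578.4,138.9,150],86.5)
f=viewer.grab_frame("scene"); np.savez("s2.npz",**f); crop(f,265,110,120,100,6,"pics/g3.png",2)
```

```text
tool turn deg [ 0.02 -0.04 -0.09] norm [ 0.0002 -0.0005 -0.0009]
tool turn deg [-1.7998e+02  1.3000e-01 -7.0000e-02] norm [-1.9998e+00  1.5000e-03 -7.0000e-04]
p [578.1 138.6 219.4] shift now-axes [69.4 -0.3  0.4] norm [ 0.3469 -0.0017  0.002 ] axes z [ 0.061  0.998 -0.001] y [-0.998  0.061  0.001] F [ 0.24  0.03 -1.94] gap 0.244 t 6.825 j [ 0.24  0.19  0.27  1.65 -0.    0.3 ]
```

View pics/g3.png

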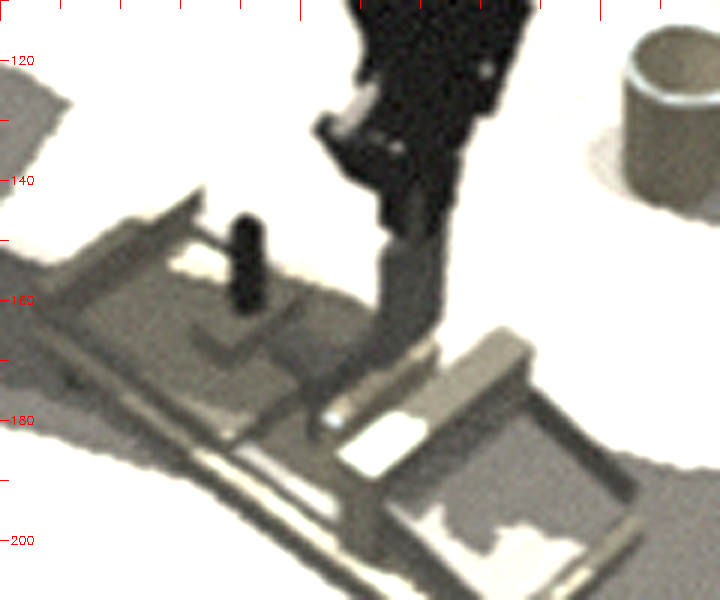

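The blade hangs above the gap, bottom around (325–338,165–173); frame top front edge runs (322,184)–(347,166). Lowering to just above frame height to compare them at the same height.

Request:
{"name": "move_arm", "arguments": {
  "moves": "0.04 0 0 0 0 0; 0.04 0 0 0 0 0; 0.03 0 0 0 0 0; 0 0 0 0 0 0; 0 0 0 0 0 0"
}}

```text
time_s: 7.5
tcp_pos: [578.6, 138.9, 198.5]
orientation: [-1.266, 1.57, 0.244]
contact_force: [0.3, 0.0, -2.4]
finger_gap: 0.241
```

Run:
```python
from h import *
from cell import viewer
plan([578.4,138.9,150],86.5)
f=viewer.grab_frame("scene"); np.savez("s3.npz",**f); crop(f,305,140,65,60,10,"pics/g4.png",2)
```

```text
tool turn deg [-0.    0.01  0.02] norm [-0.      0.0001  0.0002]
tool turn deg [ 1.8e+02  3.0e-02 -1.0e-02] norm [ 2.e+00  3.e-04 -1.e-04]
p [578.6 138.9 198.5] shift now-axes [48.5  0.2  0. ] norm [2.425e-01 1.100e-03 1.000e-04] axes z [0.061 0.998 0.   ] y [-0.998  0.061 -0.   ] F [ 0.31  0.01 -2.35] gap 0.241 t 7.5 j [0.24 0.19 0.22 1.61 0.   0.3 ]
```

View pics/g4.png

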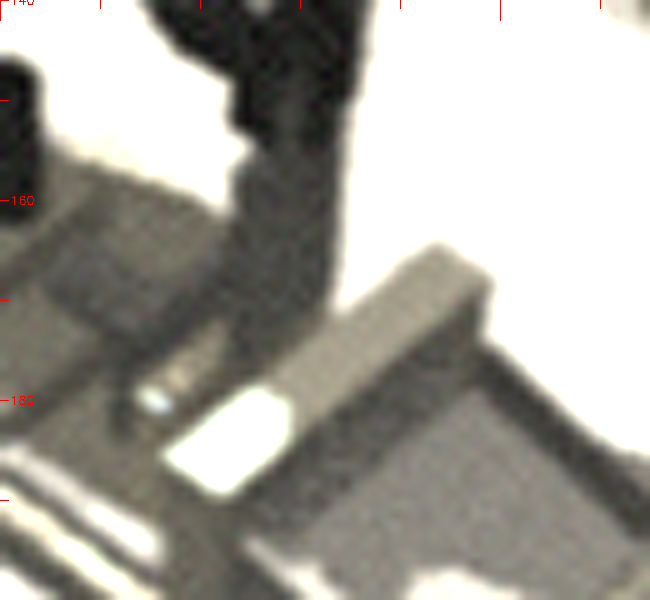

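Run:
```python
from h import *
s=np.load("s3.npz");a=np.radians(-8);ax=np.array([np.cos(a),np.sin(a),0]);la=np.array([-ax[1],ax[0],0])
c=np.array([578.6,138.9,112])
print([proj(s,c+4*ax+k*la).round(1) for k in(-23,23)],[proj(s,c-4*ax+k*la).round(1) for k in(-23,23)])
P=[onz(s,p,105) for p in((321,185.5),(348.5,164.3))]
for p in P: print(p,"rel centre along ax",(p-c)@ax,"lat",(p-c)@la)
np.set_printoptions(linewidth=220)
g=s["frame"].mean(2);print(np.arange(322,352))
for r in range(160,188): print(r,g[r,322:352].astype(int))
```

```text
[array([328.5, 175.9]), array([338.9, 167.8])] [array([326.5, 174.5]), array([337. , 166.5])]
[579.92750139  76.95054899 105.        ] rel centre along ax 9.936279440395355 lat -61.161810728397306
[597.51761291 196.31051606 105.        ] rel centre along ax 10.7435084517839 lat 59.484623713603376
[322 323 324 325 326 327 328 329 330 331 332 333 334 335 336 337 338 339 340 341 342 343 344 345 346 347 348 349 350 351]
160 [ 53  49  64  89 115 106  67  33  34  35  32  34  33  31  33  29  54 103 143 147 143 146 146 146 142 144 143 145 143 146]
161 [ 50  54  55  59  80  79  56  38  34  36  36  37  36  35  30  35  55 107 141 147 147 146 146 141 142 147 145 143 146 150]
162 [ 59  53  50  54  56  54  37  36  36  34  35  36  35  34  36  37  55 106 142 148 151 145 146 144 141 148 146 146 147 145]
163 [ 52  54  53  54  52  48  33  32  37  34  32  34  32  39  35  36  59 108 144 150 148 145 146 145 144 146 142 140 151 148]
164 [ 55  52  54  52  48  39  35  31  39  35  38  36  38  32  32  37  68 110 147 146 145 141 145 147 140 124 106 114 132 144]
165 [ 54  56  53  51  48  39  38  36  35  39  39  
[... 1907 characters left out ...]
8  71  53  49  45  38  43  44  46  48  45  42  49  52  59  65  67  70]
183 [ 62  88 125 152 156 158 154 155 157 158 151 126  79  52  40  43  44  39  45  47  43  45  43  48  54  62  68  69  67  65]
184 [102 137 152 159 157 155 153 156 158 156 139  99  55  39  37  41  47  43  43  47  47  46  51  59  63  65  64  67  67  68]
185 [141 159 162 160 159 153 159 158 155 141 105  58  39  40  38  44  43  43  46  47  42  51  60  62  67  69  66  67  66  69]
186 [113 144 155 159 156 154 158 156 134  96  59  36  38  41  41  48  53  52  52  49  49  58  65  64  70  65  70  67  68  67]
187 [ 62  91 129 153 164 163 152 125  84  52  40  35  42  45  45  45  47  46  51  54  59  66  69  65  68  67  67  68  71  64]
```

Frame edge is 8–10 mm ahead of the feeler's centre, laterally centred within 1 mm. Going in.

Request:
{"name": "move_arm", "arguments": {
  "moves": "0.03 0 0 0 0 0; 0.03 0 0 0 0 0; 0.03 0 0 0 0 0; 0.03 0 0 0 0 0; 0.03 0 0 0 0 0; 0 0 0 0 0 0"
}}

```text
time_s: 8.3
tcp_pos: [578.3, 138.8, 167.6]
orientation: [1.899, 1.57, -2.875]
contact_force: [0.8, -0.1, -1.5]
finger_gap: 0.245
```

Request:
{"name": "move_arm", "arguments": {
  "moves": "0.04 0 0 0 0 0; 0.04 0 0 0 0 0; 0.04 0 0 0 0 0; 0.04 0 0 0 0 0; 0.04 0 0 0 0 0; 0.02 0 0 0 0 0; 0 0 0 0 0 0"
}}

```text
time_s: 9.18
tcp_pos: [578.4, 138.9, 124.0]
orientation: [1.865, 1.57, -2.908]
contact_force: [-0.5, -0.4, -1.9]
finger_gap: 0.245
```

Request:
{"name": "move_arm", "arguments": {
  "moves": "0 -0.01 0 0 0 0; 0 -0.005 0 0 0 0; 0 0 0 0 0 0"
}}

```text
time_s: 9.55
tcp_pos: [580.2, 138.8, 124.4]
orientation: [1.513, 1.568, 3.023]
contact_force: [-8.7, 1.1, 0.8]
finger_gap: 0.239
```

Request:
{"name": "move_arm", "arguments": {
  "moves": "0 -0.005 0 0 0 0; 0 0 0 0 0 0"
}}

```text
time_s: 9.8
tcp_pos: [581.1, 138.8, 124.4]
orientation: [1.516, 1.568, 3.026]
contact_force: [-8.3, 1.0, 0.5]
finger_gap: 0.248
```

Request:
{"name": "move_arm", "arguments": {
  "moves": "0 -0.005 0 0 0 0; 0 0 0 0 0 0"
}}

```text
time_s: 10.05
tcp_pos: [581.6, 138.8, 124.3]
orientation: [1.532, 1.567, 3.042]
contact_force: [-11.7, 1.5, 2.3]
finger_gap: 0.245
```

Request:
{"name": "move_arm", "arguments": {
  "moves": "0 0.0175 0 0 0 0; 0 0 0 0 0 0"
}}

```text
time_s: 10.3
tcp_pos: [580.4, 138.8, 124.6]
orientation: [-1.432, 1.57, 0.078]
contact_force: [0.2, -0.0, -1.8]
finger_gap: 0.245
```

Request:
{"name": "move_arm", "arguments": {
  "moves": "0.02 0 0 0 0 0; 0.01 0 0 0 0 0; 0 0 0 0 0 0"
}}

```text
time_s: 10.68
tcp_pos: [580.0, 138.7, 117.9]
orientation: [2.019, 1.57, -2.754]
contact_force: [-0.5, -0.0, -1.7]
finger_gap: 0.249
```

Request:
{"name": "move_arm", "arguments": {
  "moves": "0.005 0 0 0 0 0; 0.0025 0 0 0 0 0; 0 0 0 0 0 0"
}}

```text
time_s: 11.05
tcp_pos: [580.0, 138.8, 116.8]
orientation: [-2.472, 1.571, -0.962]
contact_force: [0.5, 0.6, -1.5]
finger_gap: 0.24
```

Request:
{"name": "move_arm", "arguments": {
  "moves": "0.005 0 0 0 0 0; 0 0 0 0 0 0"
}}

```text
time_s: 11.3
tcp_pos: [580.3, 138.8, 116.4]
orientation: [-1.368, 1.57, 0.141]
contact_force: [-0.8, -0.2, 4.1]
finger_gap: 0.243
```

Request:
{"name": "move_arm", "arguments": {
  "moves": "0 -0.004 0 0 0 0; 0 0 0 0 0 0"
}}

```text
time_s: 11.55
tcp_pos: [580.7, 138.7, 116.4]
orientation: [-0.394, 1.571, 1.116]
contact_force: [-3.2, 0.2, 6.2]
finger_gap: 0.244
```

Request:
{"name": "move_arm", "arguments": {
  "moves": "0 0 0 0 0 0; 0 0 0 0 0 0; 0 0 0 0 0 0; 0 0 0 0 0 0",
  "hand": 1
}}

```text
time_s: 12.05
tcp_pos: [580.8, 138.7, 115.7]
orientation: [1.676, 1.571, -3.097]
contact_force: [1.2, -0.7, 0.5]
finger_gap: 1.003
```

Request:
{"name": "move_arm", "arguments": {
  "moves": "-0.06 0 0 0 0 0; -0.1 0 0 0 0 0; -0.1 0 0 0 0 0; -0.1 0 0 0 0 0; -0.05 0 0 0 0 0; 0 0 0 0 0 0"
}}

```text
time_s: 12.8
tcp_pos: [581.2, 138.8, 198.6]
orientation: [-1.257, 1.569, 0.252]
contact_force: [0.3, -0.8, -0.3]
finger_gap: 1.0
```

Run:
```python
from h import *
from cell import viewer
plan([466,154.7,150],82)
f=viewer.grab_frame("scene"); np.savez("s4.npz",**f); crop(f,290,100,80,90,6,"pics/g5.png",2)
f=viewer.grab_frame("top"); np.savez("t4.npz",**f);
```

```text
tool turn deg [4.5  0.03 0.08] norm [0.05   0.0003 0.0009]
tool turn deg [-1.755e+02 -1.200e-01  4.000e-02] norm [-1.95e+00 -1.30e-03  5.00e-04]
p [581.2 138.8 198.6] shift now-axes [ 48.5 116.    8.8] norm [0.2425 0.58   0.044 ] axes z [0.061 0.998 0.   ] y [-0.998  0.061 -0.001] F [ 0.32 -0.84 -0.32] gap 1.0 t 12.8 j [0.23 0.19 0.23 1.61 0.   0.3 ]
```

View pics/g5.png

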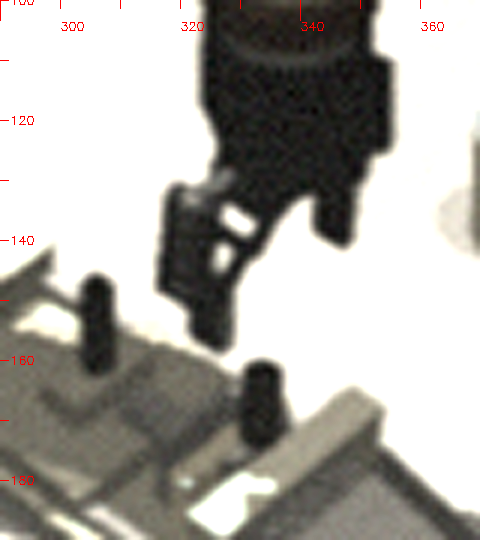

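The feeler stands upright in the gap, handle at (333,167), post at (304,153). Now shut the hand and go behind the post.

Request:
{"name": "move_arm", "arguments": {
  "moves": "0 0 0 0.05 0 0; 0 0.16 0 0 0 0; 0 0.16 0 0 0 0; 0 0.16 0 0 0 0; 0 0.16 0 0 0 0; 0 0.166 0 0 0 0; 0 0 0 0 0 0; 0.1 0 0 0 0 0; 0.1 0 0 0 0 0; 0.1 0 0 0 0 0; 0.1 0 0 0 0 0; 0.08 0 0 0 0 0; 0.033 0 0 0 0 0; 0 0 0 0 0 0",
  "hand": 0
}}

```text
time_s: 14.65
tcp_pos: [421.2, 161.1, 95.0]
orientation: [2.162, 1.57, -2.69]
contact_force: [-0.5, -0.8, 0.2]
finger_gap: -0.003
```

Run:
```python
from h import *
from cell import viewer
plan([466,154.7,96],82)
f=viewer.grab_frame("scene"); np.savez("s5.npz",**f); crop(f,270,100,90,90,6,"pics/g6.png",2)
```

```text
tool turn deg [-0.01 -0.02 -0.02] norm [-0.0001 -0.0002 -0.0003]
tool turn deg [ 1.7999e+02 -4.0000e-02  2.0000e-02] norm [ 1.9999e+00 -4.0000e-04  3.0000e-04]
p [421.2 161.1  95. ] shift now-axes [ -1.  -45.2  -0.1] norm [-0.0052 -0.2262 -0.0004] axes z [ 0.139  0.99  -0.   ] y [-0.99   0.139  0.   ] F [-0.51 -0.77  0.22] gap -0.003 t 14.65 j [ 0.37 -0.16 -0.33  1.4  -0.    0.51]
```

View pics/g6.png

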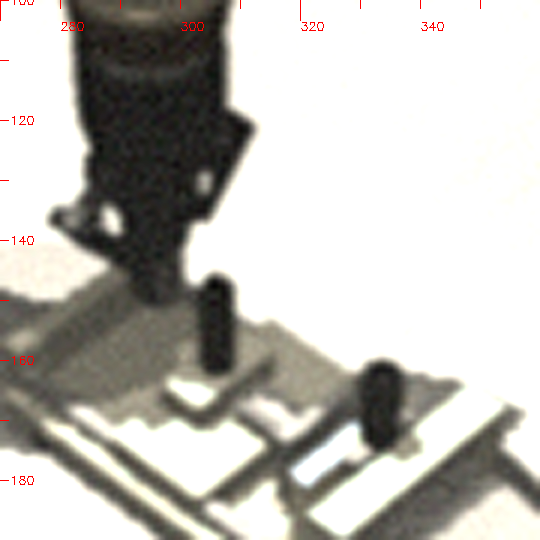

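The shut fingers stand behind the post with clear space to it; the feeler is untouched. Advance.

Request:
{"name": "move_arm", "arguments": {
  "moves": "0 -0.03 0 0 0 0; 0 -0.03 0 0 0 0; 0 -0.02 0 0 0 0; 0 -0.01 0 0 0 0; 0 0 0 0 0 0"
}}

```text
time_s: 15.32
tcp_pos: [439.1, 158.6, 95.1]
orientation: [2.15, 1.571, -2.702]
contact_force: [0.0, 0.1, 0.3]
finger_gap: 0.001
```

Request:
{"name": "move_arm", "arguments": {
  "moves": "0 -0.01 0 0 0 0; 0 -0.01 0 0 0 0; 0 -0.01 0 0 0 0"
}}

```text
time_s: 15.7
tcp_pos: [443.6, 158.0, 95.2]
orientation: [1.485, 1.568, 2.917]
contact_force: [-12.6, 2.6, 6.3]
finger_gap: 0.001
```

Request:
{"name": "move_arm", "arguments": {
  "moves": "0 -0.01 0 0 0 0"
}}

```text
time_s: 15.82
tcp_pos: [445.2, 157.8, 95.2]
orientation: [1.489, 1.567, 2.921]
contact_force: [-12.9, 3.6, 5.5]
finger_gap: -0.001
```

Request:
{"name": "move_arm", "arguments": {
  "moves": "0 -0.005 0 0 0 0; 0 -0.005 0 0 0 0; 0 -0.005 0 0 0 0"
}}

```text
time_s: 16.2
tcp_pos: [448.1, 157.4, 95.2]
orientation: [1.492, 1.567, 2.924]
contact_force: [-12.2, 2.6, 6.4]
finger_gap: -0.004
```

Request:
{"name": "move_arm", "arguments": {
  "moves": "0 -0.005 0 0 0 0; 0 -0.005 0 0 0 0"
}}

```text
time_s: 16.45
tcp_pos: [450.1, 157.2, 95.2]
orientation: [1.48, 1.567, 2.912]
contact_force: [-12.1, 2.9, 6.3]
finger_gap: -0.003
```

Request:
{"name": "move_arm", "arguments": {
  "moves": "0 -0.005 0 0 0 0"
}}

```text
time_s: 16.58
tcp_pos: [451.1, 157.1, 95.2]
orientation: [1.462, 1.567, 2.894]
contact_force: [-12.1, 3.4, 5.4]
finger_gap: 0.004
```

Request:
{"name": "move_arm", "arguments": {
  "moves": "0 -0.005 0 0 0 0"
}}

```text
time_s: 16.7
tcp_pos: [452.1, 157.0, 95.2]
orientation: [1.455, 1.567, 2.887]
contact_force: [-11.5, 2.4, 6.4]
finger_gap: -0.001
```

Request:
{"name": "move_arm", "arguments": {
  "moves": "0 -0.004 0 0 0 0"
}}

```text
time_s: 16.82
tcp_pos: [452.9, 156.9, 95.2]
orientation: [1.453, 1.567, 2.885]
contact_force: [-12.5, 3.0, 6.1]
finger_gap: 0.003
```

Request:
{"name": "move_arm", "arguments": {
  "moves": "0 -0.004 0 0 0 0"
}}

```text
time_s: 16.95
tcp_pos: [453.6, 156.8, 95.2]
orientation: [1.462, 1.567, 2.894]
contact_force: [-12.1, 3.2, 5.8]
finger_gap: -0.007
```

Request:
{"name": "move_arm", "arguments": {
  "moves": "0 -0.003 0 0 0 0"
}}

```text
time_s: 17.08
tcp_pos: [454.1, 156.7, 95.2]
orientation: [1.468, 1.567, 2.9]
contact_force: [-12.4, 2.4, 6.0]
finger_gap: -0.002
```

Request:
{"name": "move_arm", "arguments": {
  "moves": "0 -0.003 0 0 0 0"
}}

```text
time_s: 17.2
tcp_pos: [454.6, 156.6, 95.2]
orientation: [1.455, 1.566, 2.887]
contact_force: [-13.3, 3.4, 6.5]
finger_gap: 0.0
```

Request:
{"name": "move_arm", "arguments": {
  "moves": "0 -0.003 0 0 0 0"
}}

```text
time_s: 17.32
tcp_pos: [455.2, 156.6, 95.2]
orientation: [1.455, 1.566, 2.887]
contact_force: [-13.7, 2.9, 7.1]
finger_gap: -0.001
```

Request:
{"name": "move_arm", "arguments": {
  "moves": "0 -0.003 0 0 0 0"
}}

```text
time_s: 17.45
tcp_pos: [455.8, 156.5, 95.2]
orientation: [1.455, 1.566, 2.887]
contact_force: [-14.3, 4.0, 6.4]
finger_gap: 0.002
```

Request:
{"name": "move_arm", "arguments": {
  "moves": "0 -0.003 0 0 0 0"
}}

```text
time_s: 17.58
tcp_pos: [456.2, 156.4, 95.2]
orientation: [1.45, 1.566, 2.882]
contact_force: [-14.8, 2.7, 7.7]
finger_gap: -0.006
```

Request:
{"name": "move_arm", "arguments": {
  "moves": "0 -0.003 0 0 0 0"
}}

```text
time_s: 17.7
tcp_pos: [456.5, 156.4, 95.2]
orientation: [1.458, 1.565, 2.89]
contact_force: [-16.5, 4.0, 8.7]
finger_gap: -0.001
```

Request:
{"name": "move_arm", "arguments": {
  "moves": "0 -0.002 0 0 0 0"
}}

```text
time_s: 17.82
tcp_pos: [456.7, 156.3, 95.2]
orientation: [1.471, 1.565, 2.903]
contact_force: [-17.9, 3.7, 9.6]
finger_gap: 0.004
```

Push rose from about 12.3 N free to about 17.5–18 N, so the nip is roughly 5–6 N. Back off.

Request:
{"name": "move_arm", "arguments": {
  "moves": "0 0.04 0 0 0 0; 0 0.08 0 0 0 0; 0 0.06 0 0 0 0; -0.12 0 0 0 0 0; -0.15 0 0 0 0 0; -0.15 0 0 0 0 0; -0.12 0 0 0 0 0; 0 0 0 0 0 0"
}}

```text
time_s: 18.82
tcp_pos: [424.1, 161.1, 205.0]
orientation: [-1.093, 1.567, 0.339]
contact_force: [0.6, -0.7, 1.1]
finger_gap: 0.003
```

Run:
```python
from h import *
from cell import viewer
plan([580.6,138.8,202],82)
f=viewer.grab_frame("scene"); np.savez("s6.npz",**f); crop(f,290,135,80,70,8,"pics/g7.png",2)
```

```text
tool turn deg [0.01 0.09 0.17] norm [0.0001 0.001  0.0019]
tool turn deg [-1.7999e+02 -2.7000e-01  1.4000e-01] norm [-1.9999e+00 -3.0000e-03  1.5000e-03]
p [424.1 161.1 205. ] shift now-axes [   3.4 -158.1   -0.4] norm [ 0.0172 -0.7906 -0.0018] axes z [0.139 0.99  0.002] y [-0.99   0.139 -0.003] F [ 0.62 -0.69  1.12] gap 0.003 t 18.825 j [ 0.36 -0.15 -0.11  1.61 -0.    0.5 ]
```

View pics/g7.png

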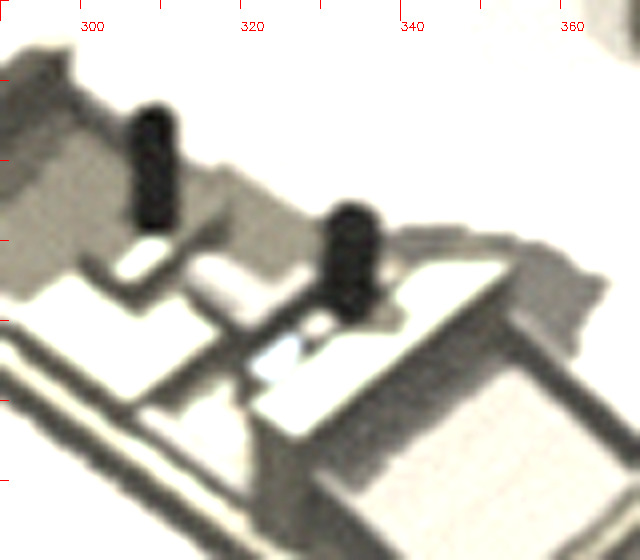

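The feeler stands upright, nipped between face and frame; handle about (333,167), post about (308,155).

Run:
```python
from h import *
for n in("s4","s6"):
    s=np.load(n+".npz"); q=s["frame"].mean(2)
    w=np.clip(55-q[158:176,326:342],0,None); yy,xx=np.mgrid[158:176,326:342]
    u=[(w*xx).sum()/w.sum(),(w*yy).sum()/w.sum()]; print(n,np.round(u,2),onz(s,u,132.5))
    for r in(160,162,164,166,168): print(q[r,326:342].astype(int))
```

```text
s4 [332.32 167.57] [579.4921781  133.98479553 132.5       ]
[111 138 151 147 121  82  52  41  48  73 107 135 145 146 145 146]
[ 49  66  83  92  62  18  11  14  18  10  39 100 142 147 147 146]
[ 45  49  59  63  39  17  14  17  17  16  39 102 144 149 150 146]
[ 45  34  41  37  24  18  15  17  20  16  35  83 131 149 146 145]
[ 32  30  36  29  19  11  12  19  16  16  24  57  98 137 145 141]
s6 [332.86 168.08] [581.9374174  133.26147916 132.5       ]
[116 136 144 146 140 113  78  58  66  85 114 135 141 144 142 141]
[ 75  80  86  79  62  29  19  24  22  20  35  78 127 139 138 133]
[78 79 77 70 45 29 18 24 25 22 25 41 70 73 66 60]
[75 79 72 64 42 21 21 20 19 19 24 46 68 67 61 62]
[ 95 112 102  69  34  19  15  18  19  19  35  74 105 100  86  86]
```

Request:
{"name": "move_arm", "arguments": {
  "moves": "0 -0.16 0 0 0 0; 0 -0.16 0 0 0 0; 0 -0.16 0 0 0 0; 0 -0.16 0 0 0 0; 0 -0.159 0 0 0 0; 0 0 0 0 0 0; 0 0 0 0 0 0",
  "hand": 1
}}

```text
time_s: 19.75
tcp_pos: [581.1, 138.6, 202.3]
orientation: [1.89, 1.569, -2.962]
contact_force: [-0.5, 0.0, 0.7]
finger_gap: 1.0
```

```bash
python3 -c "
from h import *
plan([582.3,138.6,117],82)"
```

```text
tool turn deg [-0.   -0.03 -0.1 ] norm [-0.     -0.0004 -0.0011]
tool turn deg [ 1.8e+02 -1.5e-01  5.0e-02] norm [ 2.0e+00 -1.7e-03  6.0e-04]
p [581.1 138.6 202.3] shift now-axes [85.3 -1.3  0.2] norm [ 0.4264 -0.0066  0.0011] axes z [ 0.139  0.99  -0.001] y [-0.99   0.139  0.002] F [-0.54  0.03  0.66] gap 1.0 t 19.75 j [0.23 0.2  0.24 1.62 0.   0.37]
```

Request:
{"name": "move_arm", "arguments": {
  "moves": "0.1 -0.006 0 0 0 0; 0.1 0 0 0 0 0; 0.1 0 0 0 0 0; 0.08 0 0 0 0 0; 0.046 0 0 0 0 0; 0 0 0 0 0 0; 0 0 0 0 0 0"
}}

```text
time_s: 20.62
tcp_pos: [583.5, 138.5, 118.8]
orientation: [-1.192, 1.57, 0.239]
contact_force: [0.6, 0.2, -0.0]
finger_gap: 1.003
```

Request:
{"name": "move_arm", "arguments": {
  "moves": "0 0 0 0 0 0; 0 0 0 0 0 0; 0 0 0 0 0 0; 0 0 0 0 0 0; 0 0 0 0 0 0; 0 0 0 0 0 0",
  "hand": 0,
  "grip_force": 50
}}

```text
time_s: 21.38
tcp_pos: [583.2, 138.3, 118.2]
orientation: [-1.972, 1.571, -0.541]
contact_force: [0.1, -1.8, 3.5]
finger_gap: 0.248
```

Request:
{"name": "move_arm", "arguments": {
  "moves": "-0.005 0 0 0 0 0; -0.005 0 0 0 0 0; -0.005 0 0 0 0 0; -0.005 0 0 0 0 0"
}}

```text
time_s: 21.88
tcp_pos: [583.2, 138.4, 121.7]
orientation: [1.912, 1.57, -2.94]
contact_force: [2.2, -0.9, -7.0]
finger_gap: 0.248
```

Request:
{"name": "move_arm", "arguments": {
  "moves": "-0.0075 0 0 0 0 0; -0.0075 0 0 0 0 0; -0.0075 0 0 0 0 0; -0.0075 0 0 0 0 0"
}}

```text
time_s: 22.38
tcp_pos: [583.2, 138.4, 128.1]
orientation: [0.497, 1.571, 1.928]
contact_force: [2.5, 0.7, -7.2]
finger_gap: 0.244
```

Request:
{"name": "move_arm", "arguments": {
  "moves": "-0.0075 0 0 0 0 0; -0.0075 0 0 0 0 0; -0.0075 0 0 0 0 0; -0.0075 0 0 0 0 0; -0.0075 0 0 0 0 0; -0.0075 0 0 0 0 0; -0.0075 0 0 0 0 0; -0.0075 0 0 0 0 0"
}}

```text
time_s: 23.38
tcp_pos: [583.2, 138.4, 140.1]
orientation: [1.91, 1.571, -2.942]
contact_force: [1.2, -0.5, -8.0]
finger_gap: 0.248
```

Total pull is 7–8 N, so drag is about 5.5–6 N, which fits a 5 N nip. Continuing.

Request:
{"name": "move_arm", "arguments": {
  "moves": "-0.0075 0 0 0 0 0; -0.0075 0 0 0 0 0; -0.0075 0 0 0 0 0; -0.0075 0 0 0 0 0; -0.0075 0 0 0 0 0; -0.0075 0 0 0 0 0; -0.0075 0 0 0 0 0; -0.0075 0 0 0 0 0; -0.0075 0 0 0 0 0; -0.0075 0 0 0 0 0; -0.0075 0 0 0 0 0; -0.0075 0 0 0 0 0; -0.0075 0 0 0 0 0; -0.0075 0 0 0 0 0; -0.0075 0 0 0 0 0"
}}

```text
time_s: 25.25
tcp_pos: [583.2, 138.4, 162.6]
orientation: [1.209, 1.571, 2.64]
contact_force: [0.6, -0.9, -7.1]
finger_gap: 0.246
```

Request:
{"name": "move_arm", "arguments": {
  "moves": "-0.0075 0 0 0 0 0; -0.0075 0 0 0 0 0; -0.0075 0 0 0 0 0; -0.0075 0 0 0 0 0; -0.0075 0 0 0 0 0; -0.0075 0 0 0 0 0; -0.0075 0 0 0 0 0; -0.0075 0 0 0 0 0; -0.0075 0 0 0 0 0; -0.0075 0 0 0 0 0; -0.0075 0 0 0 0 0; -0.0075 0 0 0 0 0; -0.0075 0 0 0 0 0; -0.0075 0 0 0 0 0; -0.0075 0 0 0 0 0; -0.0075 0 0 0 0 0"
}}

```text
time_s: 27.25
tcp_pos: [583.3, 138.4, 186.8]
orientation: [-1.301, 1.57, 0.13]
contact_force: [0.2, 1.1, -1.4]
finger_gap: 0.242
```

Request:
{"name": "move_arm", "arguments": {
  "moves": "-0.02 0 0 0 0 0; -0.04 0 0 0 0 0; -0.04 0 0 0 0 0; -0.05 0 0 0 0 0; -0.02 0 0 0 0 0; 0 0 0 0 0 0; 0 0 0 0 0 0"
}}

```text
time_s: 28.12
tcp_pos: [583.1, 138.4, 220.1]
orientation: [1.917, 1.57, -2.935]
contact_force: [-1.4, 0.3, -2.6]
finger_gap: 0.24
```

Run:
```python
from h import *
from cell import viewer
plan([520.2,-143.8,225],82)
f=viewer.grab_frame("scene"); np.savez("s7.npz",**f)
np.set_printoptions(linewidth=220)
g=f["frame"].mean(2); print(np.arange(318,348))
for r in range(140,182): print(r,g[r,318:348].astype(int))
```

```text
tool turn deg [-0.   -0.01 -0.03] norm [-0.     -0.0001 -0.0003]
tool turn deg [ 1.8e+02 -4.0e-02  2.0e-02] norm [ 2.e+00 -5.e-04  2.e-04]
p [583.1 138.4 220.1] shift now-axes [  -4.8   23.  -288.2] norm [-0.024   0.1152 -1.441 ] axes z [ 0.139  0.99  -0.   ] y [-0.99   0.139  0.   ] F [-1.41  0.29 -2.55] gap 0.24 t 28.125 j [0.23 0.2  0.29 1.65 0.   0.37]
[318 319 320 321 322 323 324 325 326 327 328 329 330 331 332 333 334 335 336 337 338 339 340 341 342 343 344 345 346 347]
140 [146 149 148 146 145 126  94  61  34  12  12  17  16  17  15  19  17  18  17  16  15  17  13  12  32  71 122 145 145 141]
141 [147 146 147 146 148 148 142 120  79  40  19  18  16  16  12  16  17  20  20  19  12  17  13  15  34  83 127 142 143 139]
142 [148 146 144 147 147 151 152 145 130  97  60  23  17  11  21  17  24  31  24  17  18  12  13  21  44 100 138 147 144 143]
143 [149 146 146 147 146 145 149 150 152 141 109  45  15  11  20  18  26  31  27  18  14  12  12  19  55 105 139 146 144 145]
144 [148 142 145 146 147 147 146 150 151 153 118  51  12  19  19  21  28  27  23  16  18  12  14  33  71 118 140 14
[... 3732 characters left out ...]
 83 77 79 76 81 83 74 63 49 42 36]
176 [38 38 37 38 36 32 29 33 40 57 61 71 69 81 88 81 80 77 81 75 74 78 80 78 76 65 42 37 39 38]
177 [36 35 34 33 31 31 35 43 50 63 67 71 74 81 79 75 78 76 81 79 82 80 78 73 59 44 40 41 45 46]
178 [36 35 32 35 32 42 51 60 66 68 77 88 92 81 76 77 78 78 80 81 79 76 68 53 44 43 42 43 43 40]
179 [ 39  35  31  40  61  79  87  91  84  82 104 129 128 106  96  96  96  90  77  81  75  68  48  41  37  42  42  42  43  44]
180 [ 48  38  36  65 117 138 124 110 110 120 140 154 155 146 148 149 147 131 100  78  64  49  43  38  36  40  38  42  45  46]
181 [ 52  39  42  84 134 155 158 149 150 149 156 157 156 158 157 158 161 150 116  69  47  38  42  40  44  45  40  41  42  40]
```

Run:
```python
from h import *
s=np.load("s7.npz")
for o in(-3,-2,0,2):
    a=np.radians(-8);R=Ro.from_euler('z',a).as_matrix()
    P=lambda x,y,z: proj(s,np.array([583.1,138.4,132])+R@np.array([x+o,y,z])).round(1)
    print(o,"bottom far",P(4,23,0),"+30:",P(4,23,30),"L",P(-4,-23,20),P(-4,-23,40),P(4,-23,0))
```

```text
-3 bottom far [339.7 163.5] +30: [340.2 156.4] L [327.3 165.5] [327.5 160.7] [329.1 171.6]
-2 bottom far [339.9 163.7] +30: [340.4 156.6] L [327.6 165.7] [327.8 160.9] [329.4 171.8]
0 bottom far [340.4 164. ] +30: [340.9 156.9] L [328.1 166. ] [328.3 161.3] [329.9 172.1]
2 bottom far [340.9 164.3] +30: [341.4 157.3] L [328.6 166.4] [328.8 161.6] [330.4 172.5]
```

Request:
{"name": "move_arm", "arguments": {
  "moves": "0 0.0136 -0.1802 0 0 0; 0 0.0136 -0.1802 0 0 0; 0 0.0136 -0.1802 0 0 0; 0 0.0136 -0.1802 0 0 0; 0 0.0136 -0.1802 0 0 0; 0 0.0136 -0.1802 0 0 0; 0 0.0136 -0.1802 0 0 0; 0 0.0136 -0.1802 0 0 0; 0 0 0 0 0 0; 0.1 0 0 0 0 0; 0.1 0 0 0 0 0; 0.1 0 0 0 0 0; 0.03 0 0 0 0 0; 0 0 0 0 0 0; 0 0 0 0 0 0"
}}

```text
time_s: 30.05
tcp_pos: [521.9, -144.0, 155.4]
orientation: [-1.661, 1.57, -0.23]
contact_force: [0.7, -0.6, -0.9]
finger_gap: 0.244
```

Run:
```python
from h import *
from cell import viewer
plan([521.4,-144.1,154],82)
f=viewer.grab_frame("scene"); np.savez("s8.npz",**f); crop(f,225,185,60,75,8,"pics/g8.png",2)
```

```text
tool turn deg [ 0.01 -0.01  0.07] norm [ 0.0001 -0.0001  0.0008]
tool turn deg [-1.7999e+02 -1.1000e-01 -1.0000e-02] norm [-1.9999e+00 -1.2000e-03 -1.0000e-04]
p [ 521.9 -144.   155.4] shift now-axes [ 1.4  0.5 -0.2] norm [ 0.007   0.0026 -0.0009] axes z [ 0.139  0.99  -0.   ] y [-0.99   0.139 -0.001] F [ 0.66 -0.57 -0.87] gap 0.244 t 30.05 j [-0.27  0.05 -0.01  1.51  0.   -0.13]
```

View pics/g8.png

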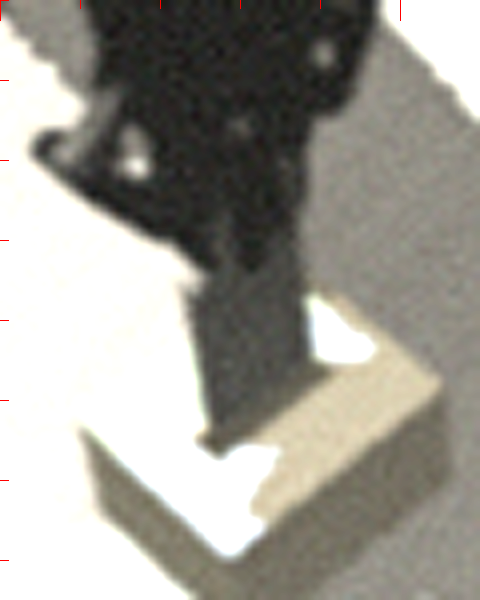

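The blade is just above the slot, with slot ends showing beyond both blade ends ((250,240) and (265,231)). Lowering gently.

Request:
{"name": "move_arm", "arguments": {
  "moves": "0.015 0 0 0 0 0; 0.015 0 0 0 0 0; 0.015 0 0 0 0 0; 0.015 0 0 0 0 0; 0 0 0 0 0 0"
}}

```text
time_s: 30.72
tcp_pos: [521.3, -144.1, 142.1]
orientation: [1.478, 1.57, 2.909]
contact_force: [-0.3, -0.1, -2.6]
finger_gap: 0.25
```

Request:
{"name": "move_arm", "arguments": {
  "moves": "0.03 0 0 0 0 0; 0.03 0 0 0 0 0; 0.03 0 0 0 0 0; 0.03 0 0 0 0 0; 0.03 0 0 0 0 0; 0.03 0 0 0 0 0; 0.02 0 0 0 0 0; 0 0 0 0 0 0"
}}

```text
time_s: 31.72
tcp_pos: [521.4, -144.0, 102.2]
orientation: [1.495, 1.57, 2.926]
contact_force: [-0.4, -0.7, -0.9]
finger_gap: 0.242
```

Request:
{"name": "move_arm", "arguments": {
  "moves": "0.005 0 0 0 0 0; 0.005 0 0 0 0 0; 0 0 0 0 0 0"
}}

```text
time_s: 32.1
tcp_pos: [521.5, -144.1, 100.5]
orientation: [-1.21, 1.571, 0.221]
contact_force: [-0.2, -0.0, -2.2]
finger_gap: 0.246
```

Request:
{"name": "move_arm", "arguments": {
  "moves": "0.005 0 0 0 0 0; 0.005 0 0 0 0 0; 0 0 0 0 0 0"
}}

```text
time_s: 32.48
tcp_pos: [521.5, -144.1, 98.4]
orientation: [1.577, 1.571, 3.009]
contact_force: [0.9, 0.9, -2.1]
finger_gap: 0.243
```

Request:
{"name": "move_arm", "arguments": {
  "moves": "0.005 0 0 0 0 0; 0 0 0 0 0 0"
}}

```text
time_s: 32.72
tcp_pos: [521.8, -144.2, 98.1]
orientation: [-1.788, 1.57, -0.357]
contact_force: [-0.3, 1.1, 4.4]
finger_gap: 0.239
```

On the slot's floor (TCP 98.1, exactly as expected). Release and withdraw.

Request:
{"name": "move_arm", "arguments": {
  "moves": "0 0 0 0 0 0; 0 0 0 0 0 0; 0 0 0 0 0 0; 0 0 0 0 0 0",
  "hand": 1
}}

```text
time_s: 33.22
tcp_pos: [521.5, -144.1, 97.4]
orientation: [1.535, 1.571, 2.966]
contact_force: [0.3, -0.2, -0.2]
finger_gap: 0.995
```

Request:
{"name": "move_arm", "arguments": {
  "moves": "-0.04 0 0 0 0 0; -0.1 0 0 0 0 0; -0.1 0 0 0 0 0; -0.12 0 0 0 0 0; -0.12 0 0 0 0 0; -0.12 0 0 0 0 0; 0 0.1 -0.2 0 0 0; 0 0.1 -0.2 0 0 0; 0 0.1 -0.2 0 0 0; 0 0 0 0 0 0; 0 0 0 0 0 0"
}}

```text
time_s: 34.6
tcp_pos: [445.6, -254.5, 217.9]
orientation: [-1.5, 1.57, -0.069]
contact_force: [0.3, 0.1, 0.4]
finger_gap: 1.002
```

Run:
```python
from h import *
from cell import viewer,env
s0=np.load("scene0.npz");f=viewer.grab_frame("scene");t0=np.load("top0.npz");t=viewer.grab_frame("top")
print(env.sense()["tcp_pos"],env.sense()["contact_force"],env.sense()["time_s"])
def dk(F,b,th):
    x0,y0,x1,y1=b;q=F["frame"].mean(2)[y0:y1,x0:x1];w=np.clip(th-q,0,None);yy,xx=np.mgrid[y0:y1,x0:x1];return round((w*xx).sum()/w.sum(),2),round((w*yy).sum()/w.sum(),2),int((w>0).sum())
for F in(s0,f):print("handle",dk(F,(248,214,264,236),45),"post",dk(F,(298,142,316,163),45))
for n,A,B,R in(("tub",s0,f,(330,245,372,292)),("bowl",s0,f,(360,212,402,254)),("beaker",s0,f,(364,110,392,147)),("brush",s0,f,(200,300,235,385)),("stand",s0,f,(232,214,284,262)),("frame",s0,f,(325,165,372,220))):
    x0,y0,x1,y1=R;d=np.abs(A["frame"].astype(int)-B["frame"].astype(int))[y0:y1,x0:x1].max(2);print(n,(d>30).sum(),d.size)
```

```text
[ 445.90424978 -253.92355074  217.6356718 ] [-0.13582944  2.01894632 -0.853739  ] 34.7
handle (np.float64(256.34), np.float64(225.65), 137) post (np.float64(305.77), np.float64(153.95), 85)
handle (np.float64(256.05), np.float64(224.9), 167) post (np.float64(308.85), np.float64(155.65), 72)
tub 0 1974
bowl 0 1764
beaker 2 1036
brush 0 2975
stand 1275 2496
frame 143 2585
```

```bash
python3 -c "
from cell import env
print(env.job_done())"
```

```text
the job is handed in; nothing more can be done
None
```

I set the feeler in the gap, nipped it, drew it out slowly with the nip still on, and put it back in its stand. I handed the job in with the clock at about 35 s; no verdict came back.

- **Insertion:** the blade stood on the bed and was let go upright. It sat about 2 mm off the frame, and the pusher closed that when it nipped.
- **Nip:** I pushed the post from behind with the shut fingers rather than gripping it. The push rose from about 12.3 N sliding freely to 17–18 N, so the nip was about 5–6 N. The last reading, 18.2 N, was a little above the stated 16–17 N.
- **Withdrawal:** I drew it up at about 12 mm/s with a steady pull of 7–8 N. That is about 5.5–6 N of drag after its weight, which fits a nip of about 5 N.
- **Return:** the blade met the slot floor at the expected height (lower edge at about z = 10 mm). In the last image its handle was within 1 px of where it started.
- **Bystanders:** the tub, bowl, beaker and brush looked unchanged from the first image.
- **Checks that disagreed:**
  - The stand and frame areas differed in the last image. I took the stand's change for arm shadow and did not check the frame's.
  - The two cameras disagreed by a few millimetres on the post's position and height, so I relied on contact forces there.

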